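Make up two domino kits in the tiers of a caddy

TASK

Make up two kits for the domino evening in the two separated tiers of the caddy. The long tier gets one domino in its narrow compartment, the empty glass in the middle one and the ceramic dish in the wide end one; the short tier gets the other domino in its narrow compartment and the wooden score pawn in its wide one. Dominoes lie flat on the compartment floor face up, the rest stands upright; put the glass and the dish down gently rather than dropping them, and leave the lidded tin alone.

Things in the scene. Friction and masses are not known exactly. Their poses are not given: they have to be found in the camera images.
- tier_long: Long grey plastic open caddy tier, three compartments, sizes in mm: 228 long (x), 128 deep (y), 22 high; floor, walls, dividers 4 thick; inner depth 120. Studs 28 high at the corners. Fixed. Origin: centre of underside; compartments in a row along x; narrow end towards robot. Inner x: narrow -110 to -62 (centre -86), middle -58 to 24 (centre -17), wide end 28 to 110 (centre 69).
- tier_short: Short grey plastic open caddy tier, two compartments, sizes in mm: 142 long (x), 128 deep (y), 22 high; floor, walls, dividers 4 thick; inner depth 120. Studs 28 high at the corners. Fixed. Origin: centre of underside; compartments in a row along x; narrow end towards robot. Inner x: narrow -67 to -19 (centre -43), wide -15 to 67 (centre 26).
- domino_a: White melamine domino 28 x 56 x 12 mm (x, y, z), about 35 g, lying face up on the slab with a dividing line and black pips on its top face. Origin: centre of the underside; long side along its y, z up. The two dominoes are interchangeable.
- domino_b: White melamine domino 28 x 56 x 12 mm (x, y, z), about 35 g, lying face up on the slab with a dividing line and black pips on its top face. Origin: centre of the underside; long side along its y, z up. The two dominoes are interchangeable.
- glass: Short empty clear drinking glass standing upright, 65 mm high, outer diameter 53 mm at the foot and 56 mm at the rim, wall 3 mm, about 120 g. Origin: centre of the underside, z up.
- dish: Small white ceramic dish (ramekin), open at the top, straight-sided, 32 mm high, outer diameter 58 mm, wall 4 mm, about 100 g. Origin: centre of the underside, z up.
- pawn: Turned wooden score pawn standing upright, 55 mm high: foot 38 mm across up to 10 mm, narrowing to a straight stem 26 mm across from 18 to 50 mm height; about 50 g. Origin: centre of the underside, z up.
- tin: Bystander: round metal tin with a lid and a small dark button on top, 63 mm across, 50 mm high, loose. Origin: centre of the underside.

How it is judged:
At the end, for the whole second after the job is handed in: All rest on the floors of their own compartments (1 to 8 mm), within 0.08 rad of upright, under 0.02 m/s. From the compartment centre, along/across the row: dominoes 14/36 mm, glass 16/36, dish 14/34, pawn 25/45. Either domino may go in either tier (x of glass in the frame of tier_long between -0.033 and -0.001 m and y of glass in the frame of tier_long between -0.036 and 0.036 m and z of glass in the frame of tier_long between 0.001 and 0.008 m and angle between each of glass, dish, pawn's own z axis and vertical below 0.08 rad and x of dish in the frame of tier_long between 0.055 and 0.083 m and y of dish in the frame of tier_long between -0.034 and 0.034 m and z of dish in the frame of tier_long between 0.001 and 0.008 m and x of pawn in the frame of tier_short between 0.001 and 0.051 m and y of pawn in the frame of tier_short between -0.045 and 0.045 m and z of pawn in the frame of tier_short between 0.001 and 0.008 m and (((x of domino_a in the frame of tier_long between -0.1 and -0.072 m and y of domino_a in the frame of tier_long between -0.036 and 0.036 m and z of domino_a in the frame of tier_long between 0.001 and 0.008 m and angle between domino_a's own z axis and vertical below 0.08 rad) and (x of domino_b in the frame of tier_short between -0.057 and -0.029 m and y of domino_b in the frame of tier_short between -0.036 and 0.036 m and z of domino_b in the frame of tier_short between 0.001 and 0.008 m and angle between domino_b's own z axis and vertical below 0.08 rad)) or ((x of domino_b in the frame of tier_long between -0.1 and -0.072 m and y of domino_b in the frame of tier_long between -0.036 and 0.036 m and z of domino_b in the frame of tier_long between 0.001 and 0.008 m and angle between domino_b's own z axis and vertical below 0.08 rad) and (x of domino_a in the frame of tier_short between -0.057 and -0.029 m and y of domino_a in the frame of tier_short between -0.036 and 0.036 m and z of domino_a in the frame of tier_short between 0.001 and 0.008 m and angle between domino_a's own z axis and vertical below 0.08 rad))) and linear speed of each of domino_a, domino_b, glass, dish, pawn below 0.02 m/s); the robot touches nothing.
It fails at once if the lidded tin is pushed more than 20 mm or tipped (distance of tin from where it was at the start of the episode above 0.02 m or angle between tin's own z axis and vertical above 0.25 rad).
It fails at once if the glass or the dish is dropped: faster than 0.7 m/s while its underside is less than 30 mm above the slab ((linear speed of glass above 0.7 m/s and height (world z) of glass below 0.03 m) or (linear speed of dish above 0.7 m/s and height (world z) of dish below 0.03 m)).
It also fails if it takes over 136 s, if anything falls off the work surface, if the arm or the gripper's body presses on something with over 40 N, if the wrist force passes 120 N, or if a joint passes its speed limit or range.

ROBOT

A 7-joint arm with a two-finger parallel gripper is mounted at the origin on the work surface. World frame = base frame: x ahead of the robot, y to its left, z up, the work surface at z = 0. Lengths are in m, angles in rad, forces in N, time in s.
With the tool pointing down it reaches from about 0.4 to 0.85 m from the base axis. Payload 10.4 kg.
Tool frame: the origin (TCP) lies midway between the tips of the shut fingers; the grasp point (between the pads) lies 19 mm behind it; z points along the fingers, x is the direction in which the jaws open and shut, and the axes are right-handed (so a half turn about z gives the same grasp; the last joint's range is limited). The gripper opens to 87 mm and grips with 3 to 60 N. Pads are 19 mm wide; open, the fingers measure 117 mm over their backs; the gripper's body (75 mm by 190 mm) begins 51 mm behind the grasp point.
Start: joints at [1.168, 0.332, -0.065, 1.46, 0.022, 1.35, -0.088], TCP at [0.232, -0.58, 0.223] pointing down, gripper open.
Joint ranges: [-2.6, 2.6], [-0.5, 2.12], [-1.47, 1.34], [0.16, 2.42], [-1.27, 4.41], [0.06, 2.06], [-2.6, 2.6]. Speed limits (rad/s): [2.22, 2.22, 2.79, 2.79, 3.14, 3.14, 3.14].

INTERFACE

Orientations are given as a unit quaternion [x, y, z, w].
In Python, from bench import r gives the robot as it stands. The module is installed in compiled form; this text tells all that it offers.
- The arm moves only by the tool play_rows, never from a script. Its argument "commands" is a list of rows, each a list of 7 numbers: the shift along the world's x, y, z in cm, then the turn, a rotation vector about the world's x, y, z in rad, then the finger opening in cm, from 0 to 8.7. A call has 1 to 20 rows; each row shifts and turns the commanded pose from where the row before left it; what a row does not reach is not made up. A row lasts 1/8 s, in which the tool goes at most 62.5 mm and 10.7 degrees, less where a joint would pass 70% of its speed; a pose out of reach is approached as far as the arm can. A call is refused whole if a number of a shift passes 6.25 or a number of a turn 0.188, either way. A call with a gripper value outside its range is refused whole. The fingers move at their own pace and stop on an object; "grip_force" is the grip in N (left out, the last holds). Time passes only in rows, so rows that do not move let the fingers close. It gives the time, the measured TCP pose, the force and the opening at its end, in the units of the state.
- r.read_state(): the state, without advancing time (a new reading comes with each control period).
- r.camera(name): name is "scene" or "top"; returns a dict with "img" (420x560x3 uint8, red, green, blue), "K" (3x3 intrinsics, pixels), "camera_from_world" (4x4, takes a point from world to camera coordinates). Camera axes: x right, y down, z forward; pixel columns grow to the right and rows downward; lengths in m; the calibration is good to about 2 mm. A picture is of the moment at which its call begins. There is no depth.
- r.close_job(): hands the job in, once; it reports no verdict.
The state is a dict: "time": time; "joint_positions": joint angles; "joint_vel": joint speeds; "joint_torque": joint torques, N m; "ee_pos": TCP position; "eef_rot": TCP orientation; "ft_force": force on the tool from outside, world axes, zero at the start; "torque": the same for the moment, N m; "width": finger opening in m.
Only numpy, scipy, OpenCV 4.12 (cv2) and the standard library are available. Lean on these libraries where they do the work, as an engineer would, in place of code of your own. Each camera call takes 0.05 s, during which the arm holds its last target. There are 200 camera calls.

## Working session

There is one attempt and no reset: what is moved stays moved. The work goes in short steps, Python scripts to look and compute and a tool call to move; the robot and the scene stay as the last step left them, time stands still between calls to the robot, and variables do not carry over. Pictures are saved under pics/ and viewed, about 12 in all and at most 16, crops included, and the job is handed in when it is done.

Besides the shell and the picture viewer there is one more tool, called after ">>>" by a JSON object that holds its "name" and its "arguments", one argument or row to a line. play_rows: Moves the arm, as the interface text tells. Its arguments: {"type":"object","properties":{"commands":{"type":"array","items":{"type":"array","items":{"type":"number"}}},"grip_force":{"type":"number"}},"required":["commands"]}

```bash
mkdir -p pics
cat > h.py <<'E'
import numpy as np, cv2
from bench import r
def shot(n,f=None):
    c=r.camera(n)
    if f: cv2.imwrite('pics/'+f,c['img'][:,:,::-1])
    return c
def ray(c,u,v,z):
    T=c['camera_from_world'];R=T[:3,:3];o=-R.T@T[:3,3]
    d=R.T@np.linalg.inv(c['K'])@np.array([u,v,1.])
    return o+d*(z-o[2])/d[2]
def proj(c,p):
    T=c['camera_from_world'];q=c['K']@(T[:3,:3]@np.array(p)+T[:3,3]);return q[:2]/q[2]
E
python3 - <<'E'
from h import *
np.set_printoptions(precision=4,suppress=True)
for n in('top','scene'):
    c=shot(n,n+'0.png');T=c['camera_from_world'];print(n,c['K'],-T[:3,:3].T@T[:3,3],T[:3,:3])
s=r.read_state();print(s)
E
```

```text
top [[413.1161   0.     277.4433]
 [  0.     413.1161 212.8714]
 [  0.       0.       1.    ]] [ 0.4162 -0.0011  1.0206] [[ 0.0264 -0.9994 -0.0207]
 [-0.9957 -0.0244 -0.0891]
 [ 0.0885  0.0229 -0.9958]]
scene [[527.2687   0.     286.6252]
 [  0.     527.2687 207.4316]
 [  0.       0.       1.    ]] [1.2956 0.7115 0.9846] [[-0.6787  0.7344  0.0062]
 [ 0.4915  0.4604 -0.7392]
 [-0.5457 -0.4986 -0.6735]]
{'time': 0.1, 'joint_positions': array([ 1.1684,  0.3327, -0.0647,  1.4608,  0.0216,  1.3499, -0.0885]), 'joint_vel': array([ 0.0002, -0.0002, -0.0006, -0.0024,  0.0001, -0.0008, -0.0017]), 'joint_torque': array([  0.0019, -62.4546,   0.0249, -39.0721,  -0.0614,   0.0365,
         0.0001]), 'ee_pos': array([ 0.2316, -0.5801,  0.2219]), 'eef_rot': array([ 0.8279, -0.5609, -0.0005, -0.0003]), 'ft_force': array([ 0.3406,  0.7343, -0.135 ]), 'torque': array([-0.0674,  0.0305,  0.061 ]), 'width': 0.08732943650757571}
```

View pics/top0.png

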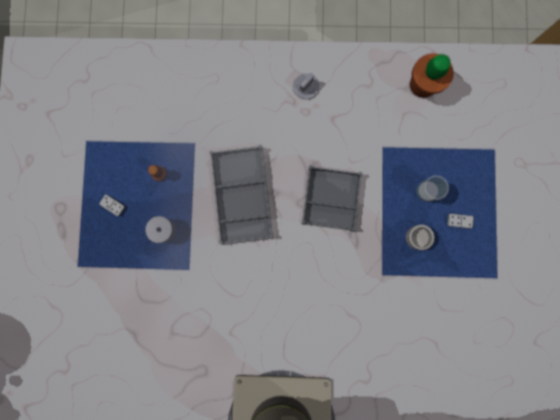

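View pics/scene0.png

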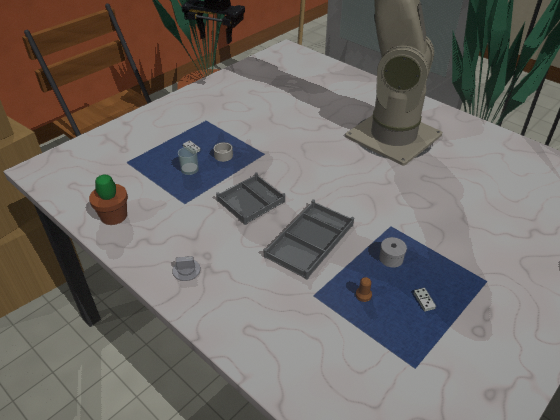

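The top view (up = +x, left = +y) shows the left cloth with pawn (157,173), domino (112,206) and tin (158,230). The right cloth has glass (433,189), dish (421,237) and domino (460,221). The long tier is at about (243,195) and the short tier at (333,198). The scene view agrees, and the gripper is clear of both cloths.

```bash
cat > m.py <<'E'
from h import *
np.set_printoptions(precision=4,suppress=True)
c=shot('top');I=c['img'];s=I.astype(int)
hsv=cv2.cvtColor(I,cv2.COLOR_RGB2HSV)
def comps(m,x0,y0,x1,y1,amin=60):
    k=np.zeros(m.shape,np.uint8);k[y0:y1,x0:x1]=m[y0:y1,x0:x1]
    return sorted([q for q in cv2.findContours(k,cv2.RETR_EXTERNAL,cv2.CHAIN_APPROX_NONE)[0] if cv2.contourArea(q)>amin],key=cv2.contourArea,reverse=True)
def rect(q,z):
    # plan rectangle in world, from pixel contour rays
    W=np.array([ray(c,u,v,z)[:2] for u,v in q.reshape(-1,2)],np.float32)
    (cx,cy),(w,h),a=cv2.minAreaRect(W*1000)
    if w<h: w,h,a=h,w,a+90     # a= angle of long side
    return np.array([cx,cy,w,h,(a+90)%180-90])
grey=((s.max(2)-s.min(2)<22)&(s.max(2)<125)).astype(np.uint8)
for n,b in(('long',(200,135,290,255)),('short',(295,155,375,240))):
    q=comps(grey,*b); print('tier',n,rect(q[0],.014))
notblue=((s[:,:,2]-s[:,:,0]<25)&(s.max(2)>70)).astype(np.uint8)
for n,b,z in(('domL',(95,190,130,222),.012),('domR',(444,209,478,233),.012),('dish',(402,220,440,255),.03),('tin',(140,212,178,248),.05),('pawn',(143,158,172,187),.03)):
    q=comps(notblue,*b,amin=20); 
    for k in q[:1]: print(n,rect(k,z),'px',cv2.minEnclosingCircle(k))
J=cv2.resize(np.hstack([I[140:260,380:500],I[140:260,80:200]]),None,fx=3.3,fy=3.3,interpolation=cv2.INTER_CUBIC)
g=shot('scene')['img'][125:205,160:280]
cv2.imwrite('pics/zoom1.png',np.vstack([J[:,:,::-1]]))
cv2.imwrite('pics/zoom2.png',cv2.resize(g,None,fx=6,fy=6,interpolation=cv2.INTER_CUBIC)[:,:,::-1])
E
python3 m.py
```

```text
tier long [549.7431 104.7595 235.6664 149.1607   8.3192]
tier short [ 542.9493 -116.5231  155.8575  149.3834   -5.4656]
domL [515.8778 433.7148  59.7018  32.3647  61.0043] px ((111.40217590332031, 205.41847229003906), 12.228452682495117)
domR [ 498.1541 -421.2849   61.8588   30.597    85.6576] px ((460.1200866699219, 221.12445068359375), 13.253565788269043)
dish [ 455.0403 -318.7733   66.6206   57.0267  -88.5587] px ((419.8846130371094, 237.03846740722656), 14.438814163208008)
tin [457.079  294.4992  78.4098  62.1888  88.6561] px ((162.87930297851562, 231.5), 18.211196899414062)
pawn [596.4251 327.0957  43.3077  24.8948  24.4092] px ((155.35714721679688, 171.58570861816406), 8.748117446899414)
```

View pics/zoom1.png

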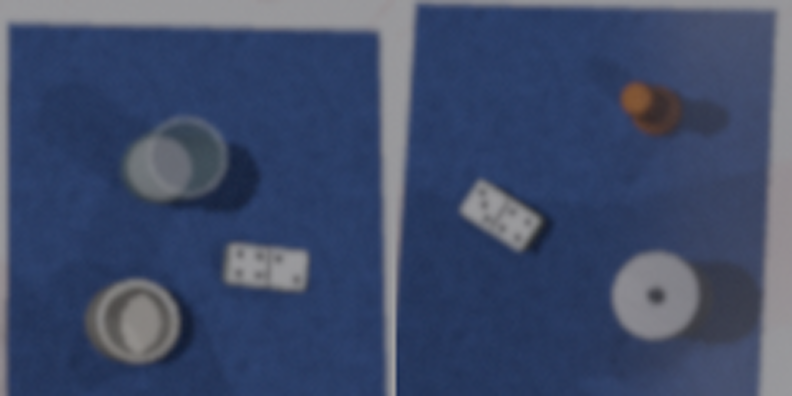

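View pics/zoom2.png

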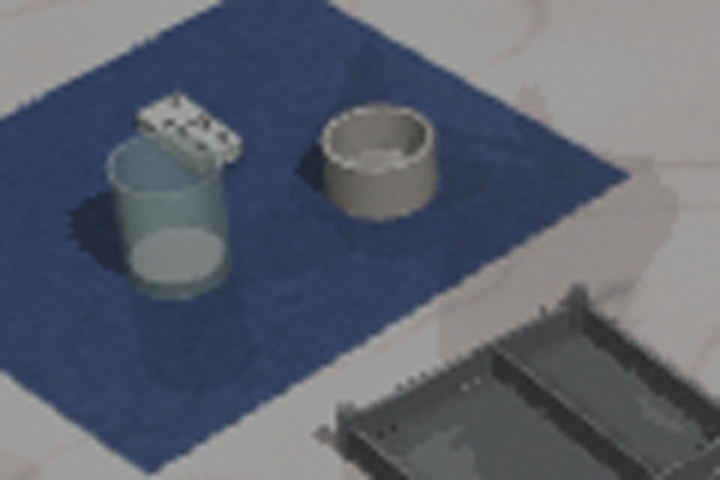

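The zoom shows the rim circles: glass at (187,157) in the crop, which is pixel (436.7,187.6), dish at pixel (422.4,237), pawn top at (152.7,169.7), tin lid at (158.8,229.4). In the scene view the glass foot is at about (189.7,167.5) and the dish rim at (223.3,148). Next, the tier corners.

Run:
```python
from h import *
np.set_printoptions(precision=4,suppress=True)
c=shot('top');d=shot('scene')
for n,u,v,z in(('glass',436.7,187.6,.065),('dish',422.4,237,.032),('pawn',152.7,169.7,.055),('tin',158.8,229.4,.05)):print(n,ray(c,u,v,z))
print('scene glass',ray(d,189.7,167.5,.002),'dish',ray(d,223.3,148.,.032))
J=c['img'][135:255,200:380]
cv2.imwrite('pics/tiers.png',cv2.convertScaleAbs(cv2.resize(J,None,fx=4.4,fy=4.4,interpolation=cv2.INTER_CUBIC)[:,:,::-1],alpha=1.5))
```

```text
glass [ 0.569  -0.3465  0.065 ]
dish [ 0.455  -0.3238  0.032 ]
pawn [0.598  0.3213 0.055 ]
tin [0.4564 0.3008 0.05  ]
scene glass [ 0.5678 -0.3503  0.002 ] dish [ 0.4579 -0.3182  0.032 ]
```

View pics/tiers.png

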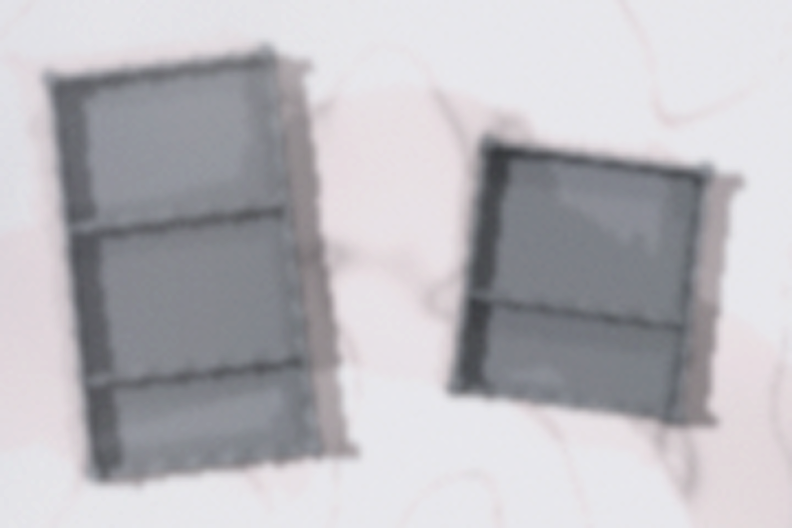

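The crop gives the stud corners. Long tier: (52,77), (268,52), (98,474), (320,452). Short tier: (488,146), (707,170), (456,387), (677,415). The wide ends point away from the robot.

Run:
```python
from h import *
np.set_printoptions(precision=4,suppress=True)
c=shot('top')
for n,P,L,cs in(('long',[(52,77),(268,52),(98,474),(320,452)],.228,dict(dom=-.086,glass=-.017,dish=.069)),('short',[(488,146),(707,170),(456,387),(677,415)],.142,dict(dom=-.043,pawn=.026))):
    W=np.array([ray(c,200+u/4.4,135+v/4.4,.025)[:2] for u,v in P])
    # fit rigid to model corners: FL(+x,+y) FR(+x,-y) NL NR
    M=np.array([(L/2,.064),(L/2,-.064),(-L/2,.064),(-L/2,-.064)])
    H=(M-M.mean(0)).T@(W-W.mean(0));a=np.arctan2(H[0,1]-H[1,0],H[0,0]+H[1,1])
    R=np.array([[np.cos(a),-np.sin(a)],[np.sin(a),np.cos(a)]]);t=W.mean(0)-R@M.mean(0)
    print(n,t,np.degrees(a),'res mm',1000*(W-(M@R.T+t)),'len',np.linalg.norm(W[0]-W[2]),np.linalg.norm(W[0]-W[1]))
    for k,x in cs.items():print(k,R@[x,0]+t)
```

```text
long [0.5475 0.1097] 8.58741290121374 res mm [[-0.8409 -2.7168]
 [-3.1621  3.3893]
 [ 3.971  -2.9479]
 [ 0.032   2.2754]] len 0.22327854756707813 0.1216236783345197
dom [0.4624 0.0968]
glass [0.5307 0.1071]
dish [0.6157 0.12  ]
short [ 0.5432 -0.1099] -5.9494094595471445 res mm [[-4.3498 -3.3066]
 [-1.8312  2.9768]
 [ 2.6033 -3.0851]
 [ 3.5777  3.4148]] len 0.13511064468205242 0.12150351345428909
dom [ 0.5005 -0.1054]
pawn [ 0.5691 -0.1126]
```

>>> {"name": "play_rows", "arguments": {
  "commands": [
    [3.36,2.33,0,0,0,-0.023,8.7],
    [3.36,2.33,0,0,0,-0.023,8.7],
    [3.36,2.33,-0.8,0,0,-0.023,8.7],
    [3.36,2.33,-0.9,0,0,-0.023,8.7],
    [3.36,2.33,-0.9,0,0,-0.023,8.7],
    [3.36,2.33,-0.9,0,0,-0.023,8.7],
    [3.36,2.33,-0.9,0,0,-0.023,8.7],
    [3.36,2.33,-0.9,0,0,-0.023,8.7],
    [3.36,2.33,-1,0,0,-0.023,8.7],
    [3.36,2.33,-1,0,0,-0.023,8.7],
    [0,0,0,0,0,0,8.7],
    [0,0,0,0,0,0,8.7]
  ],
  "grip_force": 12
}}

```text
time: 1.85
ee_pos: [0.5673, -0.3481, 0.1495]
eef_rot: [0.758, -0.652, -0.0, 0.0]
ft_force: [0.5, -0.4, -0.1]
width: 0.0868
```

>>> {"name": "play_rows", "arguments": {
  "commands": [
    [0,0,-2,0,0,0,8.7],
    [0,0,-2,0,0,0,8.7],
    [0,0,-2,0,0,0,8.7],
    [0,0,-2,0,0,0,8.7],
    [0,0,-2,0,0,0,8.7],
    [0,0,-1.5,0,0,0,8.7],
    [0,0,-0.5,0,0,0,8.7],
    [0,0,0,0,0,0,5],
    [0,0,0,0,0,0,5],
    [0,0,0,0,0,0,5],
    [0,0,0,0,0,0,5],
    [0,0,0,0,0,0,5]
  ],
  "grip_force": 12
}}

```text
time: 3.35
ee_pos: [0.5679, -0.3475, 0.0299]
eef_rot: [0.758, -0.652, 0.0, -0.0]
ft_force: [0.0, 0.8, 2.5]
width: 0.054
```

Run:
```python
from h import *
d=shot('scene');I=d['img'][90:230,130:330]
cv2.imwrite('pics/g1.png',cv2.resize(I,None,fx=3.5,fy=3.5,interpolation=cv2.INTER_CUBIC)[:,:,::-1]);print(r.read_state()['width'])
```

```text
0.05402564998669503
```

View pics/g1.png

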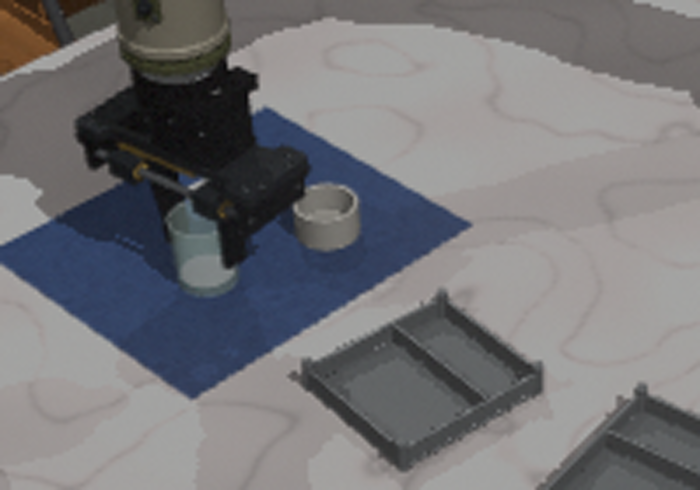

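The glass is held between the pads (width 54 mm). Carrying it to the middle compartment.

>>> {"name": "play_rows", "arguments": {
  "commands": [
    [0,0,0,0,0,0,5],
    [0,0,1,0,0,0,5],
    [0,0,2,0,0,0,5],
    [0,0,3,0,0,0,5],
    [0,0,3,0,0,0,5],
    [0,0,2,0,0,0,5],
    [-0.2,2,1,0,0,0,5],
    [-0.3,4,0,0,0,0,5],
    [-0.4,5,0,0,0,0,5],
    [-0.4,5,0,0,0,0,5],
    [-0.4,5,0,0,0,0,5],
    [-0.4,5,0,0,0,0,5],
    [-0.4,5,0,0,0,0,5],
    [-0.4,5,0,0,0,0,5],
    [-0.4,5,0,0,0,0,5],
    [-0.3,3,0,0,0,0,5],
    [-0.1,1.5,0,0,0,0,5],
    [0,0,0,0,0,0,5],
    [0,0,0,0,0,0,5]
  ],
  "grip_force": 18
}}

```text
time: 5.78
ee_pos: [0.5308, 0.1059, 0.1493]
eef_rot: [0.757, -0.653, 0.0, 0.0]
ft_force: [-0.1, -0.0, -2.1]
width: 0.0538
```

>>> {"name": "play_rows", "arguments": {
  "commands": [
    [0,0,-2,0,0,0,5],
    [0,0,-3,0,0,0,5],
    [0,0,-3,0,0,0,5],
    [0,0,-1.5,0,0,0,5],
    [0,0,-1,0,0,0,5],
    [0,0,-0.5,0,0,0,5],
    [0,0,-0.2,0,0,0,5],
    [0,0,-0.2,0,0,0,5],
    [0,0,0,0,0,0,5],
    [0,0,0,0,0,0,5]
  ]
}}

```text
time: 7.02
ee_pos: [0.5309, 0.1076, 0.0358]
eef_rot: [0.758, -0.652, 0.0, -0.0]
ft_force: [0.4, 0.0, -0.1]
width: 0.0542
```

Run:
```python
from h import *
d=shot('scene');I=d['img'][130:300,200:400]
cv2.imwrite('pics/g2.png',cv2.resize(I,None,fx=3.5,fy=3.5,interpolation=cv2.INTER_CUBIC)[:,:,::-1]);print(r.read_state()['ft_force'])
```

```text
[-0.47078586  0.17759249 -1.33394265]
```

View pics/g2.png

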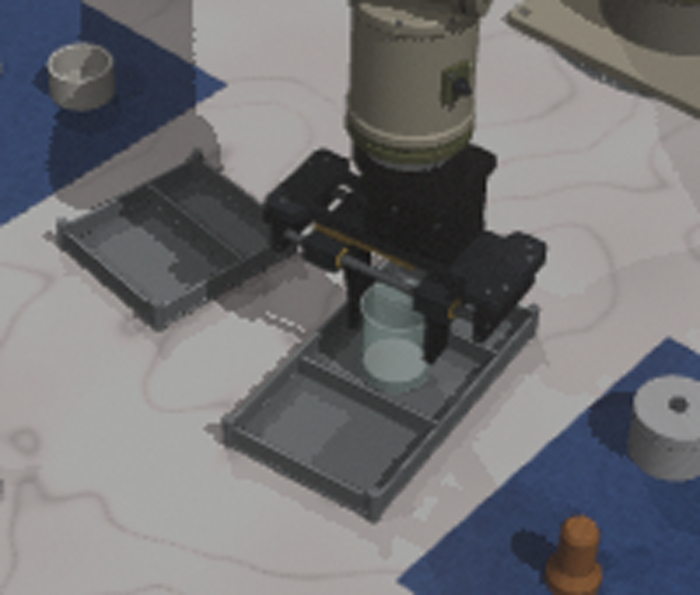

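The glass hangs in the middle compartment, well centred. Setting it down the last 2 mm, releasing and rising.

>>> {"name": "play_rows", "arguments": {
  "commands": [
    [0,0,-0.1,0,0,0,5],
    [0,0,-0.1,0,0,0,5],
    [0,0,-0.05,0,0,0,5],
    [0,0,0,0,0,0,5.7],
    [0,0,0,0,0,0,6.5],
    [0,0,0,0,0,0,7.5],
    [0,0,0,0,0,0,7.5],
    [0,0,1,0,0,0,7.5],
    [0,0,2,0,0,0,7.5],
    [0,0,3,0,0,0,7.5],
    [0,0,3,0,0,0,7.5],
    [0,0,2.8,0,0,0,7.5]
  ]
}}

```text
time: 8.57
ee_pos: [0.5308, 0.1077, 0.1529]
eef_rot: [0.758, -0.652, 0.0, -0.0]
ft_force: [1.0, 0.4, 0.3]
width: 0.0752
```

>>> {"name": "play_rows", "arguments": {
  "commands": [
    [-0.3,-1.9,0,0,0,0,8.7],
    [-0.6,-4,0,0,0,0,8.7],
    [-1,-5,0,0,0,0,8.7],
    [-1,-5,0,0,0,0,8.7],
    [-1,-5,0,0,0,0,8.7],
    [-1,-5,0,0,0,0,8.7],
    [-1,-5,0,0,0,0,8.7],
    [-0.7,-5,0,0,0,0,8.7],
    [-0.5,-4,0,0,0,0,8.7],
    [-0.3,-3,0,0,0,0,8.7],
    [0,0,-3,0,0,0,8.7],
    [0,0,-3,0,0,0,8.7],
    [0,0,-3,0,0,0,8.7],
    [0,0,0,0,0,0,8.7]
  ]
}}

```text
time: 10.32
ee_pos: [0.4556, -0.3206, 0.0598]
eef_rot: [0.758, -0.652, -0.002, 0.0]
ft_force: [-0.3, -0.5, 0.6]
width: 0.087
```

>>> {"name": "play_rows", "arguments": {
  "commands": [
    [0.1,0,-2,0,0,0,8.7],
    [0,0,-2,0,0,0,8.7],
    [0,0,-0.9,0,0,0,8.7],
    [0,0,0,0,0,0,5],
    [0,0,0,0,0,0,5],
    [0,0,0,0,0,0,5],
    [0,0,0,0,0,0,5],
    [0,0,0,0,0,0,5],
    [0,0,0.5,0,0,0,5],
    [0,0,2,0,0,0,5],
    [0,0,3,0,0,0,5],
    [0,0,3,0,0,0,5],
    [0,0,3,0,0,0,5],
    [0,0,2.5,0,0,0,5],
    [0,0,0,0,0,0,5]
  ],
  "grip_force": 15
}}

```text
time: 12.2
ee_pos: [0.4586, -0.322, 0.1539]
eef_rot: [0.758, -0.652, 0.002, -0.0]
ft_force: [-0.6, 0.6, -2.1]
width: 0.0566
```

>>> {"name": "play_rows", "arguments": {
  "commands": [
    [0.7,2,0,0,0,0,5],
    [1.5,4,0,0,0,0,5],
    [1.8,5,0,0,0,0,5],
    [1.8,5,0,0,0,0,5],
    [1.8,5,0,0,0,0,5],
    [1.8,5,0,0,0,0,5],
    [1.8,5,0,0,0,0,5],
    [1.8,5,0,0,0,0,5],
    [1.5,4.2,0,0,0,0,5],
    [0.8,2.5,0,0,0,0,5],
    [0.4,1.5,0,0,0,0,5],
    [0,0,0,0,0,0,5],
    [0,0,-3,0,0,0,5],
    [0,0,-3,0,0,0,5],
    [0,0,-3,0,0,0,5],
    [0,0,0,0,0,0,5],
    [0,0,0,0,0,0,5]
  ]
}}

```text
time: 14.32
ee_pos: [0.6154, 0.1197, 0.0633]
eef_rot: [0.758, -0.653, 0.001, -0.0]
ft_force: [0.1, -0.1, -1.4]
width: 0.0569
```

Run:
```python
from h import *
d=shot('scene');I=d['img'][130:300,200:400]
cv2.imwrite('pics/g3.png',cv2.resize(I,None,fx=3.5,fy=3.5,interpolation=cv2.INTER_CUBIC)[:,:,::-1]);print(r.read_state()['ft_force'])
```

```text
[-0.15758285  0.1173218  -0.89257473]
```

View pics/g3.png

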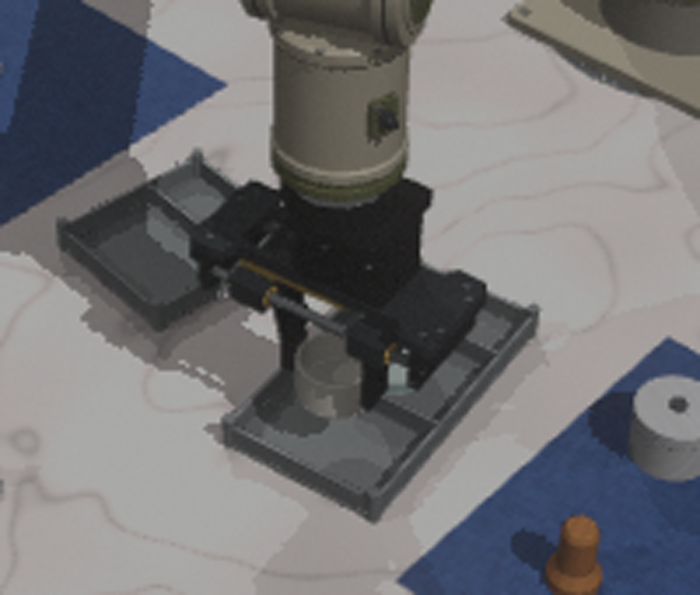

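The dish is held level above the wide end, and the gripper body will stay above the glass rim (about 84 mm against 69 mm). Lowering.

>>> {"name": "play_rows", "arguments": {
  "commands": [
    [0,0,-1.5,0,0,0,5],
    [0,0,-1.5,0,0,0,5],
    [0,0,-1,0,0,0,5],
    [0,0,-0.4,0,0,0,5],
    [0,0,-0.2,0,0,0,5],
    [0,0,-0.1,0,0,0,5],
    [0,0,-0.1,0,0,0,5],
    [0,0,-0.1,0,0,0,5],
    [0,0,0,0,0,0,5]
  ]
}}

```text
time: 15.5
ee_pos: [0.6155, 0.1207, 0.0155]
eef_rot: [0.758, -0.652, 0.001, -0.0]
ft_force: [-7.6, -3.1, 18.3]
width: 0.0565
```

>>> {"name": "play_rows", "arguments": {
  "commands": [
    [0,0,0.1,0,0,0,5],
    [0,0,0,0,0,0,5.7],
    [0,0,0,0,0,0,6.3],
    [0,0,0,0,0,0,7],
    [0,0,0,0,0,0,7.5],
    [0,0,0,0,0,0,7.5],
    [0,0,1,0,0,0,7.5],
    [0,0,2,0,0,0,7.5],
    [0,0,3,0,0,0,7.5],
    [0,0,3,0,0,0,7.5],
    [0,0,3,0,0,0,7.5],
    [0,0,1.5,0,0,0,7.5],
    [0,0,0,0,0,0,7.5]
  ]
}}

```text
time: 17.12
ee_pos: [0.6153, 0.1207, 0.1505]
eef_rot: [0.758, -0.652, 0.001, -0.001]
ft_force: [0.1, -1.1, 0.2]
width: 0.075
```

>>> {"name": "play_rows", "arguments": {
  "commands": [
    [-0.9,-2.2,0,0,0,-0.02,8.7],
    [-0.9,-4,0,0,0,-0.02,8.7],
    [-0.9,-5,0,0,0,-0.02,8.7],
    [-0.9,-5,0,0,0,-0.02,8.7],
    [-0.9,-5,0,0,0,-0.02,8.7],
    [-0.9,-5,0,0,0,-0.02,8.7],
    [-0.9,-5,0,0,0,-0.02,8.7],
    [-0.9,-5,0,0,0,-0.02,8.7],
    [-0.9,-5,0,0,0,-0.02,8.7],
    [-0.9,-5,0,0,0,-0.02,8.7],
    [-1,-5,0,0,0,-0.02,8.7],
    [-0.9,-3,0,0,0,-0.02,8.7],
    [-0.8,0,0,0,0,0,8.7],
    [0,0,-3,0,0,0,8.7],
    [0,0,-3,0,0,0,8.7],
    [0,0,-3,0,0,0,8.7],
    [0,0,-1,0,0,0,8.7],
    [0,0,0,0,0,0,8.7],
    [0,0,0,0,0,0,8.7]
  ]
}}

```text
time: 19.5
ee_pos: [0.4986, -0.4216, 0.0505]
eef_rot: [-0.675, 0.738, -0.001, 0.0]
ft_force: [0.4, -0.4, 1.3]
width: 0.087
```

Run:
```python
from h import *
d=shot('scene');I=d['img'][100:300,150:400]
cv2.imwrite('pics/g4.png',cv2.resize(I,None,fx=3,fy=3,interpolation=cv2.INTER_CUBIC)[:,:,::-1])
```

```text
(no output)
```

View pics/g4.png

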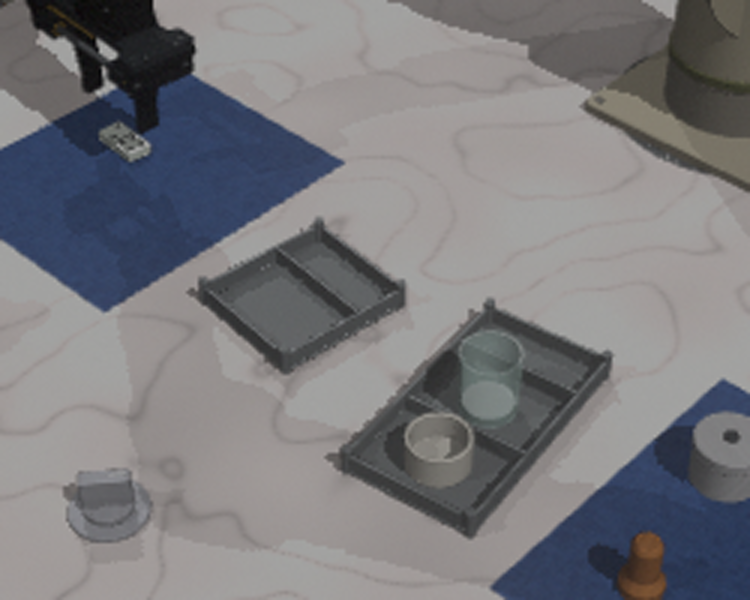

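The glass (490,375) and dish (440,450) stand upright in their compartments, and the gripper hovers over the right domino. Lowering to grasp it.

>>> {"name": "play_rows", "arguments": {
  "commands": [
    [0,0,-1.5,0,0,0,8.7],
    [0,0,-1.5,0,0,0,8.7],
    [0,0,-1,0,0,0,8.7],
    [0,0,-0.4,0,0,0,8.7],
    [0,0,-0.3,0,0,0,8.7],
    [0,0,0,0,0,0,5],
    [0,0,0,0,0,0,5],
    [0,0,0,0,0,0,5],
    [0,0,0,0,0,0,5],
    [0,0,0,0,0,0,5],
    [0,0,0.5,0,0,0,5],
    [0,0,2,0,0,0,5],
    [0,0,3,0,0,0,5],
    [0,0,2.5,0,0,0,5],
    [0,0,0,0,0,0,5]
  ],
  "grip_force": 20
}}

```text
time: 21.42
ee_pos: [0.4992, -0.4226, 0.0858]
eef_rot: [-0.674, 0.738, -0.003, 0.0]
ft_force: [0.4, -0.7, 0.4]
width: 0.0556
```

Run:
```python
from h import *
d=shot('scene')
print('dish rim',ray(d,296.7,245.7,.036),'glass foot',ray(d,150+489/3,100+402/3,.008))
```

```text
dish rim [0.6131534  0.12280713 0.036     ] glass foot [0.53276331 0.10844143 0.008     ]
```

>>> {"name": "play_rows", "arguments": {
  "commands": [
    [0,2,0,0,0,0,5],
    [0,4,0,0,0,0,5],
    [0,5,0,0,0,0,5],
    [0.1,5,0,0,0,0,5],
    [0.1,5,0,0,0,0,5],
    [0,5,0,0,0,0,5],
    [0,3.5,0,0,0,0,5],
    [0,1.7,0,0,0,0,5],
    [0,0.5,0,0,0,0,5],
    [0,0,0,0,0,0,5],
    [0,0,-2.5,0,0,0,5],
    [0,0,-2,0,0,0,5],
    [0,0,-1,0,0,0,5],
    [0,0,0,0,0,0,5],
    [0,0,0,0,0,0,5]
  ]
}}

```text
time: 23.35
ee_pos: [0.5002, -0.1048, 0.0277]
eef_rot: [-0.674, 0.738, -0.0, 0.0]
ft_force: [-0.2, 0.6, -0.4]
width: 0.0559
```

Run:
```python
from h import *
d=shot('scene');I=d['img'][130:290,190:390]
cv2.imwrite('pics/g5.png',cv2.resize(I,None,fx=3.5,fy=3.5,interpolation=cv2.INTER_CUBIC)[:,:,::-1])
```

```text
(no output)
```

View pics/g5.png

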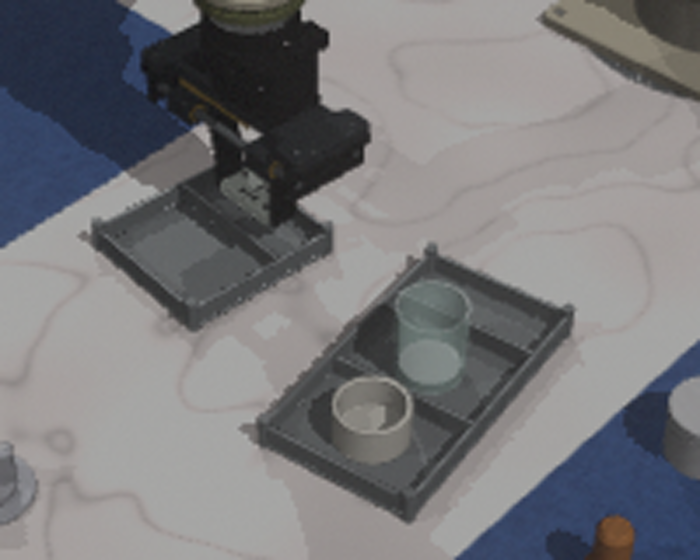

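The domino is held flat over the narrow compartment of the short tier. Lowering to the floor.

>>> {"name": "play_rows", "arguments": {
  "commands": [
    [0,0,-0.8,0,0,0,5],
    [0,0,-0.6,0,0,0,5],
    [0,0,-0.3,0,0,0,5],
    [0,0,-0.1,0,0,0,5],
    [0,0,-0.1,0,0,0,5],
    [0,0,0,0,0,0,5]
  ]
}}

```text
time: 24.15
ee_pos: [0.4998, -0.1045, 0.0081]
eef_rot: [-0.675, 0.738, -0.0, 0.0]
ft_force: [0.2, 0.8, -0.8]
width: 0.0559
```

>>> {"name": "play_rows", "arguments": {
  "commands": [
    [0,0,-0.05,0,0,0,5.8],
    [0,0,0,0,0,0,6.5],
    [0,0,0,0,0,0,7],
    [0,0,0,0,0,0,7],
    [0,0,1,0,0,0,7],
    [0,0,2,0,0,0,7],
    [0,0,3,0,0,0,7],
    [0,0,4,0,0,0,7],
    [0,0,4,0,0,0,7],
    [0,0,0,0,0,0,7],
    [0,0,0,0,0,0,7]
  ]
}}

```text
time: 25.52
ee_pos: [0.4995, -0.1045, 0.1475]
eef_rot: [-0.675, 0.738, -0.0, -0.0]
ft_force: [-0.4, -0.3, 0.2]
width: 0.0698
```

>>> {"name": "play_rows", "arguments": {
  "commands": [
    [0.9,2,0,0,0,0,7],
    [0.9,4,0,0,0,0,7],
    [0.9,5,0,0,0,0,7],
    [0.9,5,0,0,0,0,7],
    [0.9,5,0,0,0,0,7],
    [0.9,5,0,0,0,0,7],
    [0.9,5,0,0,0,0,7],
    [0.9,5,0,0,0,0,7],
    [0.9,4,0,0,0,0,7],
    [0.9,2.6,0,0,0,0,7],
    [0.85,0,0,0,0,0,7],
    [0,0,-2,0,0,0,7],
    [0,0,-3,0,0,0,7],
    [0,0,-3,0,0,0,7],
    [0,0,-3,0,0,0,7],
    [0,0,-1.3,0,0,0,7],
    [0,0,0,0,0,0,7]
  ]
}}

```text
time: 27.65
ee_pos: [0.5976, 0.3203, 0.0233]
eef_rot: [-0.674, 0.739, 0.0, -0.001]
ft_force: [0.6, 0.1, 1.0]
width: 0.0705
```

Run:
```python
from h import *
d=shot('scene');I=d['img'][180:350,260:460]
cv2.imwrite('pics/g6.png',cv2.resize(I,None,fx=3.5,fy=3.5,interpolation=cv2.INTER_CUBIC)[:,:,::-1])
print(ray(d,366,279,.055))
```

```text
[0.59656708 0.31991005 0.055     ]
```

View pics/g6.png

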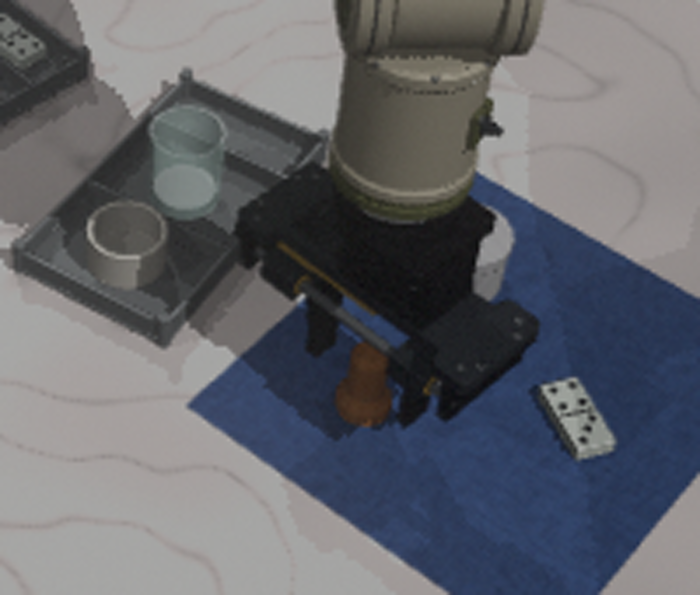

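The pawn stands between the fingers, and the tin is clear. Closing, lifting and carrying.

>>> {"name": "play_rows", "arguments": {
  "commands": [
    [0,0,0,0,0,0,2],
    [0,0,0,0,0,0,2],
    [0,0,0,0,0,0,2],
    [0,0,0,0,0,0,2],
    [0,0,0,0,0,0,2],
    [0,0,0,0,0,0,2],
    [0,0,0.7,0,0,0,2],
    [0,0,2,0,0,0,2],
    [0,0,4,0,0,0,2],
    [0,0,4,0,0,0,2],
    [0,0,2,0,0,0,2],
    [0,0,0,0,0,0,2]
  ],
  "grip_force": 15
}}

```text
time: 29.2
ee_pos: [0.5989, 0.322, 0.1533]
eef_rot: [-0.674, 0.738, -0.0, 0.001]
ft_force: [0.2, -0.3, -1.2]
width: 0.0256
```

>>> {"name": "play_rows", "arguments": {
  "commands": [
    [-0.2,-2.3,0,0,0,0,2],
    [-0.3,-4,0,0,0,0,2],
    [-0.3,-5,0,0,0,0,2],
    [-0.3,-5,0,0,0,0,2],
    [-0.3,-5,0,0,0,0,2],
    [-0.3,-5,0,0,0,0,2],
    [-0.3,-5,0,0,0,0,2],
    [-0.3,-5,0,0,0,0,2],
    [-0.3,-4,0,0,0,0,2],
    [-0.2,-2,0,0,0,0,2],
    [-0.1,-1,0,0,0,0,2],
    [0,0,0,0,0,0,2],
    [0,0,-2,0,0,0,2],
    [0,0,-4,0,0,0,2],
    [0,0,-3.5,0,0,0,2],
    [0,0,-1.5,0,0,0,2],
    [0,0,0,0,0,0,2],
    [0,0,0,0,0,0,2]
  ]
}}

```text
time: 31.45
ee_pos: [0.5704, -0.1111, 0.0431]
eef_rot: [-0.675, 0.738, -0.001, 0.001]
ft_force: [-0.4, -0.1, -1.3]
width: 0.0252
```

Run:
```python
from h import *
d=shot('scene');I=d['img'][120:280,190:390]
cv2.imwrite('pics/g7.png',cv2.resize(I,None,fx=3.5,fy=3.5,interpolation=cv2.INTER_CUBIC)[:,:,::-1])
```

```text
(no output)
```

View pics/g7.png

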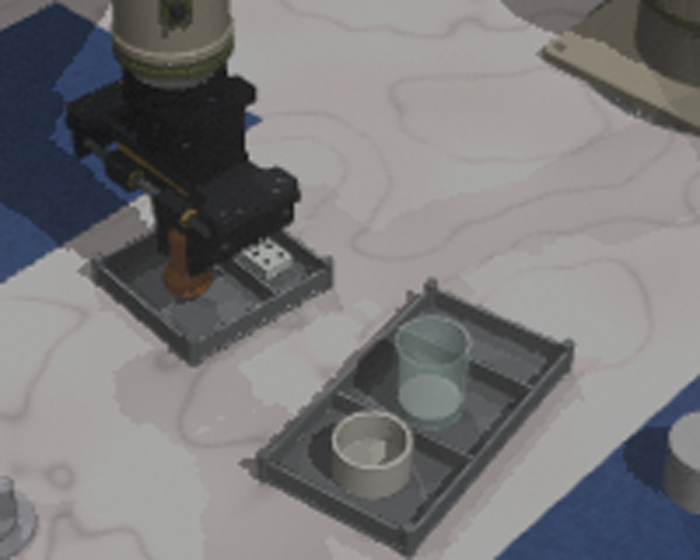

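The pawn is upright over the short tier's wide compartment, and the first domino lies flat in the narrow one. Lowering 16 mm, releasing and rising.

>>> {"name": "play_rows", "arguments": {
  "commands": [
    [0,0,-0.8,0,0,0,2],
    [0,0,-0.4,0,0,0,2],
    [0,0,-0.2,0,0,0,2],
    [0,0,-0.1,0,0,0,2],
    [0,0,0,0,0,0,2]
  ]
}}

```text
time: 32.12
ee_pos: [0.5696, -0.1116, 0.0282]
eef_rot: [-0.674, 0.738, -0.0, 0.0]
ft_force: [-7.4, 0.9, 17.6]
width: 0.0252
```

>>> {"name": "play_rows", "arguments": {
  "commands": [
    [0,0,0.1,0,0,0,2.6],
    [0,0,0,0,0,0,4],
    [0,0,0,0,0,0,6],
    [0,0,0,0,0,0,6],
    [0,0,0,0,0,0,6],
    [0,0,1,0,0,0,6],
    [0,0,3,0,0,0,6],
    [0,0,4,0,0,0,6],
    [0,0,4,0,0,0,6],
    [0,0,0,0,0,0,6]
  ]
}}

```text
time: 33.38
ee_pos: [0.5714, -0.1116, 0.1519]
eef_rot: [-0.675, 0.738, -0.003, 0.002]
ft_force: [-0.5, -0.1, -1.0]
width: 0.06
```

>>> {"name": "play_rows", "arguments": {
  "commands": [
    [-0.4,2.5,0,0,0,-0.03,8.7],
    [-0.4,4,0,0,0,-0.03,8.7],
    [-0.4,5,0,0,0,-0.03,8.7],
    [-0.4,5,0,0,0,-0.03,8.7],
    [-0.4,5,0,0,0,-0.03,8.7],
    [-0.4,5,0,0,0,-0.03,8.7],
    [-0.4,5,0,0,0,-0.03,8.7],
    [-0.4,5,0,0,0,-0.03,8.7],
    [-0.4,5,0,0,0,-0.03,8.7],
    [-0.4,5,0,0,0,-0.03,8.7],
    [-0.4,4,0,0,0,-0.03,8.7],
    [-0.4,2.5,0,0,0,-0.03,8.7],
    [-0.4,1.5,0,0,0,-0.03,8.7],
    [-0.2,0,0,0,0,-0.027,8.7],
    [0,0,0,0,0,0,8.7],
    [0,0,-3,0,0,0,8.7],
    [0,0,-3,0,0,0,8.7],
    [0,0,-3,0,0,0,8.7],
    [0,0,0,0,0,0,8.7],
    [0,0,0,0,0,0,8.7]
  ]
}}

```text
time: 35.88
ee_pos: [0.52, 0.3865, 0.0542]
eef_rot: [-0.518, 0.855, 0.003, -0.004]
ft_force: [0.2, -0.1, 0.3]
width: 0.0865
```

Run:
```python
from h import *
d=shot('scene');I=d['img'][130:350,190:480]
cv2.imwrite('pics/g8.png',cv2.resize(I,None,fx=2.7,fy=2.7,interpolation=cv2.INTER_CUBIC)[:,:,::-1])
```

```text
(no output)
```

View pics/g8.png

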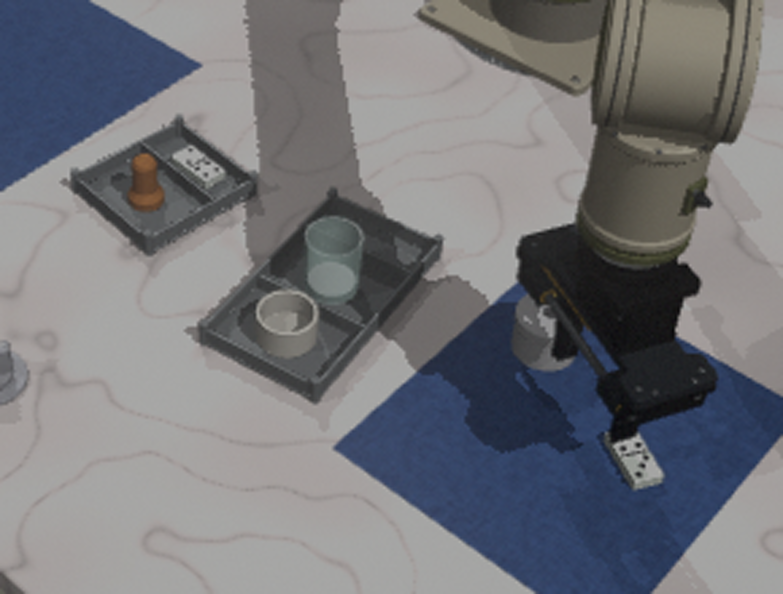

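The short tier is done: pawn upright, domino flat. The last move fell 47 mm short in y and stopped just clear of the tin, so I'll raise a little before shifting.

>>> {"name": "play_rows", "arguments": {
  "commands": [
    [0,0,2,0,0,0,8.7],
    [-0.1,1.5,0,0,0,-0.012,8.7],
    [-0.1,1.7,0,0,0,-0.012,8.7],
    [-0.2,1.5,0,0,0,0,8.7],
    [0,0,0,0,0,0,8.7],
    [0,0,-2,0,0,0,8.7],
    [0,0,-2,0,0,0,8.7],
    [0,0,0,0,0,0,8.7]
  ]
}}

```text
time: 36.92
ee_pos: [0.514, 0.4318, 0.03]
eef_rot: [-0.508, 0.861, 0.002, -0.007]
ft_force: [-1.4, 0.4, -0.2]
width: 0.087
```

>>> {"name": "play_rows", "arguments": {
  "commands": [
    [0.2,0.2,-1,0,0,0,8.7],
    [0,0,-1,0,0,0,8.7],
    [0,0,-0.5,0,0,0,8.7],
    [0,0,-0.1,0,0,0,8.7],
    [0,0,0,0,0,0,8.7]
  ]
}}

```text
time: 37.55
ee_pos: [0.5174, 0.4356, 0.0072]
eef_rot: [-0.508, 0.861, 0.003, -0.005]
ft_force: [0.1, 0.9, -0.2]
width: 0.087
```

>>> {"name": "play_rows", "arguments": {
  "commands": [
    [0,0,-0.35,0,0,0,8.7],
    [0,0,0,0,0,0,5],
    [0,0,0,0,0,0,5],
    [0,0,0,0,0,0,5],
    [0,0,0,0,0,0,5],
    [0,0,0,0,0,0,5],
    [0,0,0.5,0,0,0,5],
    [0,0,2,0,0,0,5],
    [0,0,4,0,0,0,5],
    [0,0,4,0,0,0,5],
    [0,0,0,0,0,0,5]
  ],
  "grip_force": 20
}}

```text
time: 38.92
ee_pos: [0.5192, 0.4368, 0.1136]
eef_rot: [-0.508, 0.861, 0.003, -0.002]
ft_force: [-0.6, 0.1, -1.2]
width: 0.0559
```

>>> {"name": "play_rows", "arguments": {
  "commands": [
    [-0.4,-2,0,0,0,0.05,5],
    [-0.4,-3,0,0,0,0.05,5],
    [-0.5,-3,0,0,0,0.05,5],
    [-0.5,-3,0,0,0,0.05,5],
    [-0.5,-3,0,0,0,0.05,5],
    [-0.5,-3,0,0,0,0.05,5],
    [-0.5,-3,0,0,0,0.05,5],
    [-0.5,-3,0,0,0,0.05,5],
    [-0.5,-3,0,0,0,0.05,5],
    [-0.5,-3,0,0,0,0.05,5],
    [-0.5,-2.5,0,0,0,0.05,5],
    [-0.3,-1.5,0,0,0,0.05,5],
    [-0.1,-1,0,0,0,0.055,5],
    [0,0,0,0,0,0,5],
    [0,0,0,0,0,0,5]
  ]
}}

```text
time: 40.8
ee_pos: [0.4602, 0.096, 0.1085]
eef_rot: [0.758, -0.652, -0.001, 0.005]
ft_force: [0.3, 0.0, -0.7]
width: 0.0558
```

>>> {"name": "play_rows", "arguments": {
  "commands": [
    [0.2,0.1,-2,0,0,0,5],
    [0,0,-3,0,0,0,5],
    [0,0,-2,0,0,0,5],
    [0,0,-1,0,0,0,5],
    [0,0,0,0,0,0,5],
    [0,0,0,0,0,0,5]
  ]
}}

```text
time: 41.55
ee_pos: [0.4628, 0.0968, 0.0291]
eef_rot: [0.758, -0.652, -0.001, 0.005]
ft_force: [0.2, -0.0, 0.5]
width: 0.056
```

Run:
```python
from h import *
d=shot('scene');I=d['img'][150:300,240:400]
cv2.imwrite('pics/g9.png',cv2.resize(I,None,fx=4,fy=4,interpolation=cv2.INTER_CUBIC)[:,:,::-1])
```

```text
(no output)
```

View pics/g9.png

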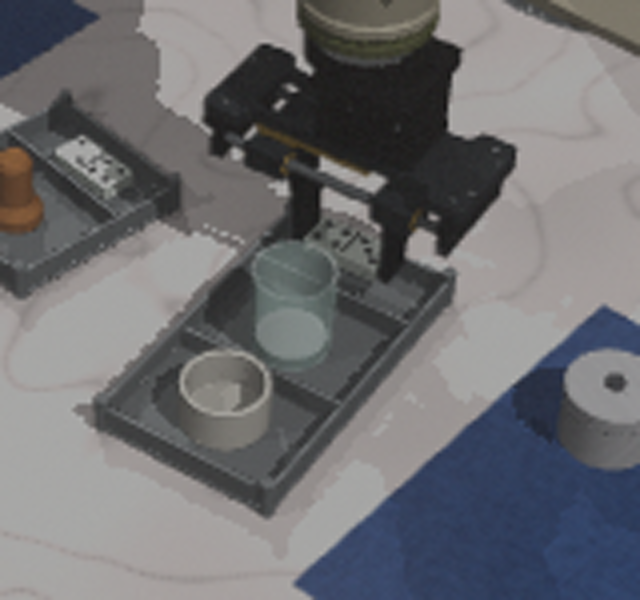

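The domino hangs over the narrow compartment of the long tier, with the gripper body clear of the glass. Lowering, releasing and rising.

>>> {"name": "play_rows", "arguments": {
  "commands": [
    [0,0,-0.8,0,0,0,5],
    [0,0,-0.6,0,0,0,5],
    [0,0,-0.4,0,0,0,5],
    [0,0,-0.2,0,0,0,5],
    [0,0,-0.1,0,0,0,5],
    [0,0,0,0,0,0,5]
  ]
}}

```text
time: 42.35
ee_pos: [0.4623, 0.0965, 0.0075]
eef_rot: [0.758, -0.652, -0.001, 0.006]
ft_force: [-0.0, 0.4, -0.4]
width: 0.0557
```

>>> {"name": "play_rows", "arguments": {
  "commands": [
    [0,0,-0.05,0,0,0,5.8],
    [0,0,0,0,0,0,6.5],
    [0,0,0,0,0,0,7],
    [0,0,0,0,0,0,7],
    [0,0,1,0,0,0,7],
    [0,0,3,0,0,0,7],
    [0,0,4,0,0,0,7],
    [0,0,5,0,0,0,7],
    [0,0,5,0,0,0,7],
    [0,-3,2,0,0,0,7],
    [-1,-5,0,0,0,0,7],
    [-1,-6,0,0,0,0,7],
    [-1,-6,0,0,0,0,7],
    [-1,-6,0,0,0,0,7],
    [-1,-6,0,0,0,0,7],
    [-1,-6,0,0,0,0,7],
    [0,-4,0,0,0,0,7],
    [0,-3,0,0,0,0,7],
    [0,0,0,0,0,0,7],
    [0,0,0,0,0,0,7]
  ]
}}

```text
time: 44.85
ee_pos: [0.403, -0.3458, 0.2067]
eef_rot: [0.758, -0.652, -0.002, 0.005]
ft_force: [0.4, 0.7, -0.6]
width: 0.07
```

Run:
```python
from h import *
c=shot('top');d=shot('scene')
a=cv2.resize(c['img'][135:255,200:380],None,fx=4,fy=4,interpolation=cv2.INTER_CUBIC)
cv2.imwrite('pics/f1.png',cv2.convertScaleAbs(a,alpha=1.4)[:,:,::-1])
cv2.imwrite('pics/f2.png',cv2.convertScaleAbs(cv2.resize(d['img'][150:290,190:390],None,fx=4,fy=4,interpolation=cv2.INTER_CUBIC),alpha=1.3)[:,:,::-1])
```

```text
(no output)
```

View pics/f1.png

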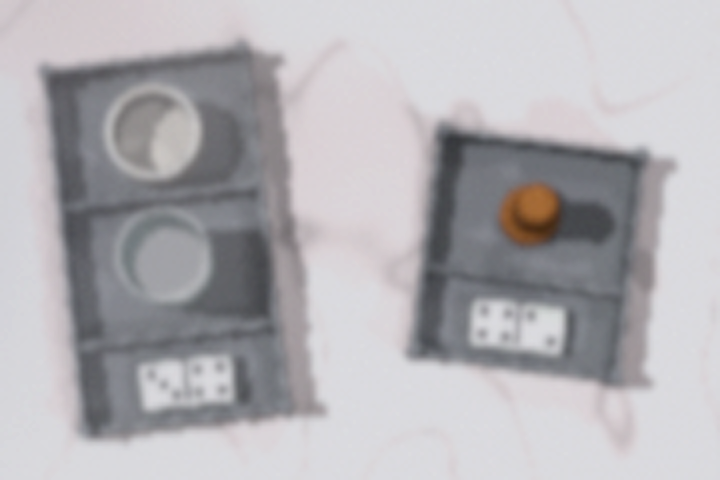

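View pics/f2.png

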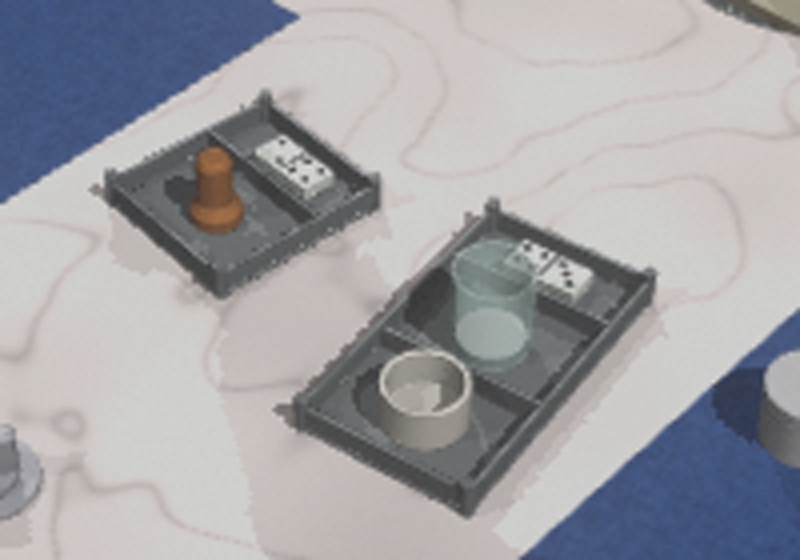

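All five items sit flat or upright in their compartments. The domino centres in the crop are (187,383) and (518,326), the dish rim is at (153,132) and the glass rim at (164,256). I'll do one numeric check, then hand in.

Run:
```python
from h import *
c=shot('top')
def loc(t,a,u,v,z):
    w=ray(c,200+u/4,135+v/4,z)[:2]-t;a=np.radians(a);return np.round(1000*np.array([[np.cos(a),np.sin(a)],[-np.sin(a),np.cos(a)]])@w,1)
L=([.5475,.1097],8.59);S=([.5432,-.1099],-5.95)
P=dict(domL=(L,187,383,.016,-86),glass=(L,164,256,.069,-17),dish=(L,153,132,.036,69),domS=(S,518,326,.016,-43),pawn=(S,538,206,.059,26))
e={k:loc(*p[0],*p[1:4])-[p[4],0] for k,p in P.items()};print(e, 'tin',ray(c,158.8,229.4,.05))
if all(abs(v[0])<9 and abs(v[1])<25 for v in e.values()): r.close_job();print('closed')
```

```text
{'domL': array([-2.7, -0.8]), 'glass': array([ 0.3, -0.8]), 'dish': array([-5.3,  0.2]), 'domS': array([-0.8,  0.5]), 'pawn': array([-2.2,  1.4])} tin [0.45635179 0.3008256  0.05      ]
the job is handed in; nothing more can be done
closed
```

Both kits are made up and the job is handed in after about 45 s of the 136 s allowed; the hand-in reports no verdict. The long tier has a domino, the glass and the dish. The short tier has the other domino and the pawn.

- **Position:** the last top view put every item within 6 mm of its compartment centre along the row and 2 mm across it. The dish is the furthest off, 5.3 mm towards the glass, against a limit of 14 mm.
- **Pose:** by eye in both final views, the dominoes lie flat face up and the glass, dish and pawn stand upright. I didn't measure tilt or height.
- **Tin:** it showed no movement in the pictures during the work. I didn't re-measure it at the end, because the final script only repeated its starting pixel. One arm move stopped 47 mm short, with a finger estimated 1 to 2 cm from the tin, so I raised the arm before going on.
- **Contact:** the dish and the pawn each met the floor with a push of about 18 N, which I eased off before releasing. The arm was clear of everything when I handed in.

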